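# Show the overlong tenon to the bench camera

## Robot

A 6-joint arm with a two-finger parallel gripper is mounted at the origin on the work surface. World frame = base frame: x ahead of the robot, y to its left, z up, the work surface at z = 0. Lengths are in m, angles in rad, forces in N, time in s.
With the tool pointing down it reaches from about 0.325 to 0.925 m from the base axis. Payload 3.1 kg.
Tool frame: the origin (TCP) lies midway between the tips of the shut fingers; the grasp point (between the pads) lies 19 mm behind it; z points along the fingers, y is the line along which they close (so a half turn about z gives the same grasp; the last joint's range is limited). The gripper opens to 85 mm and grips with 20 to 120 N. Pads are 22 mm wide; open, the fingers measure 114 mm over their backs; the gripper's body (76 mm by 85 mm) begins 54 mm behind the grasp point. The pads swing forward as they close: fully open they stand 13 mm farther back than shut.
Start: joints at [-1.443, 0.217, 1.613, -0, 1.311, -0.112], TCP at [0.148, -0.607, 0.211] pointing down, gripper open.
Joint ranges: [-2.75, 2.75], [-0.78, 2.1], [0.31, 2.55], [-1.13, 4.27], [0.13, 2.63], [-2.58, 2.58]. Speed limits (rad/s): [2.79, 2.79, 3.14, 3.14, 3.14, 3.14].

## Interface

Orientations are given as a unit quaternion [x, y, z, w].
In Python, from bench import telemetry, viewer, close_job, recognise, cut_out, landmark_of gives the robot as it stands.
- The arm moves only by the tool drive_tool, never from a script. Its arguments are lists of equal length, an entry for each row: "jaw": the opening, from 0 (shut) to 1 (fully open); "dp": the shift along the tool's x, y, z in cm, a list of three; "yaw": the turn about the tool's z in degrees. A call has 1 to 5 rows; each row shifts and turns the commanded pose from where the row before left it, along the tool's axes as they then stand; what a row does not reach is not made up. A row lasts 1/10 s, in which the tool goes at most 50 mm and 8.59 degrees, less where a joint would pass 70% of its speed; a pose out of reach is approached as far as the arm can. A call is refused whole if a number of a shift passes 5 or a number of a turn 8.59, either way. A call with a gripper value outside its range is refused whole. The fingers move at their own pace and stop on an object; the grip force is fixed at half the most. Time passes only in rows, so rows that do not move let the fingers close. It gives the time, the measured TCP pose, the force, the opening and the grip force at its end, in the units of the state.
- telemetry.get_state(): the state, without advancing time (a new reading comes with each control period).
- viewer.get_image(name): name is "scene" or "top"; returns a dict with "image" (480x640x3 uint8, red, green, blue), "mtx" (3x3 intrinsics, pixels), "T" (4x4, takes a point from camera to world coordinates). Camera axes: x right, y up, looking along -z (the intrinsics and any distortion apply to the point x, -y, -z); pixel columns grow to the right and rows downward; lengths in m; the calibration is good to about 2 mm. A picture is of the moment at which its call begins. There is no depth.
- close_job(): hands the job in; it is judged then, once.
Trained networks look in a picture, given as the dict that the camera call returned (one of the last four; its "shot" number tells which), for a name from the list of things; names that differ only in an ending like _2 or _b are one class to them, and where a whole thing is asked for, a point or a joint stands for the part that bears it (a point fixed in the world has none). Each returns a list of dicts, best first, with "conf" (0 to 1); they miss things now and then, are a little off and sometimes report something else, mostly with a low value. They report only what shows in the picture. A call takes as long as a camera call. They do not tell look-alikes from the thing itself.
- recognise(picture, target): "rect" ([left, top, width, height] in pixels, round what is visible of it).
- cut_out(picture, target): "pixels" (480x640 bool, what is visible of it) and "rect" ([left, top, width, height] in pixels, round what is visible of it).
- landmark_of(picture, target): "at" ([column, row] in pixels: a listed point, or the origin of a listed thing).
The state is a dict: "t": time; "q": joint angles; "qvel": joint speeds; "joint_efforts": joint torques, N m; "tcp_pos": TCP position; "tool_rot": TCP orientation; "wrist_force": force on the tool from outside, world axes, zero at the start; "wrist_torque": the same for the moment, N m; "grip_width": opening from 0.0 (shut) to 1.0 (fully open); "gripper_force": force on a finger pad.
Only numpy, scipy, OpenCV 4.12 (cv2) and the standard library are available. Lean on these libraries where they do the work, as an engineer would, in place of code of your own. Each camera call takes 0.05 s, during which the arm holds its last target. There are 200 camera calls.

## Task

One leg of the upside-down footstool stands taller than the other three because its tenon is too long: draw it out of its hole and hold it up to the bench camera, tenon end foremost, so that the leg lies along the lens's line of sight with the end of the tenon centred about 8 cm in front of the glass. Finish while still holding it there, steady and in the gripper alone. Do not bump the camera, and leave the other legs in their holes and the things around where they are.

Things in the scene. Friction and masses are not known exactly. Their poses are not given: they have to be found in the camera images.
- tall_leg: The loose leg to show, 195 mm long, about 75 g: tenon 16 mm thick, 65 mm long (others: 24), then a body 130 mm long, 36 mm thick for 45 mm, tapering over 20 mm, last 65 mm a plain 28 mm cylinder. Upright, tenon down, in any hole, 1.5 mm play; 40 mm of tenon shows above the seat; top 205 mm above the bench. Origin: centre of the tenon's end, 10 mm above the bench; z runs to the foot end.
- foot (a point): Centre of the foot end of the tall leg (the upper end at the start), 195 mm from the tenon's end.
- seat: Footstool seat, upside down, fixed to the bench between four low round dogs: wooden slab 240 x 200 x 35 mm with four blind round holes 25 mm deep, a leg in each. Origin: centre of its underside at bench level; x along the 240 mm side, y along the 200 mm side, z up. Holes at x = +-85 mm, y = +-65 mm.
- leg1: One of three ordinary loose legs of the same wood, to be left alone: tenon 16 mm thick, 24 mm long, then a body 130 mm long like the tall leg's. Stands upright, tenon down, home in its hole (1.5 mm play), top 165 mm above the bench. Origin: centre of the tenon's end, 11 mm above the bench; z runs to the foot end.
- leg2: One of three ordinary loose legs of the same wood, to be left alone: tenon 16 mm thick, 24 mm long, then a body 130 mm long like the tall leg's. Stands upright, tenon down, home in its hole (1.5 mm play), top 165 mm above the bench. Origin: centre of the tenon's end, 11 mm above the bench; z runs to the foot end.
- leg3: One of three ordinary loose legs of the same wood, to be left alone: tenon 16 mm thick, 24 mm long, then a body 130 mm long like the tall leg's. Stands upright, tenon down, home in its hole (1.5 mm play), top 165 mm above the bench. Origin: centre of the tenon's end, 11 mm above the bench; z runs to the foot end.
- camera_stand: Stand of the bench camera, fixed: round steel foot 90 mm across with a short post. Origin: centre of the foot at bench level; -x is the side to which the camera looks.
- lens: Fixed camera head on that stand: black case 56 x 80 x 40 mm with a round grey lens barrel 50 mm across that looks upward, tilted 35 degrees from the vertical (55 above level), roughly towards the robot. Origin: centre of the front glass, 110 mm above the bench; z is the line of sight, out of the glass; the case lies behind (z -60 to -20 mm).
- glue: Loose white glue bottle, 54 mm across, 140 mm high, standing. Bystander. Origin: centre of its underside.
- mallet: Loose wooden mallet lying on the bench: head 70 x 110 x 60 mm, handle 24 mm thick reaching 210 mm from the head's middle along -x. Bystander. Origin: under the centre of the head.
- sanding_block: Loose cork sanding block 100 x 60 x 35 mm. Bystander. Origin: centre of its underside.
There are look-alikes about, which are no part of the job. What is meant by the camera_stand is not pink, and is the larger of those in its own colour. Leave any green look-alike of the tall_leg alone.

How it is judged:
By the outcome, as a careful person would: the job done as asked, in the order asked, and still so for the second after the job is handed in, while the arm keeps its last pose, push and grip.
It also fails if it takes over 35 s, if anything falls off the work surface, if the arm or the gripper's body presses on something with over 40 N, if the wrist force passes 120 N, or if a joint passes its speed limit or range.

## Working session

There is one attempt and no reset: what is moved stays moved. The work goes in short steps, Python scripts to look and compute and a tool call to move; the robot and the scene stay as the last step left them, time stands still between calls to the robot, and variables do not carry over. Pictures are saved under pics/ and viewed, at most 10 in all, crops included, and the job is handed in when it is done.

Besides the shell and the picture viewer there is one more tool, called in YAML: its name, and indented under it one key for each argument. drive_tool: Moves the arm, as the interface text tells. Its arguments: {"type":"object","properties":{"jaw":{"type":"array"},"dp":{"type":"array"},"yaw":{"type":"array"}},"required":["jaw","dp","yaw"]}

```bash
mkdir -p pics; ls; python3 - <<'E'
from bench import telemetry, viewer, recognise, landmark_of
import cv2,numpy as np
s=telemetry.get_state();print(s)
for n in("scene","top"):
    p=viewer.get_image(n);cv2.imwrite(f"pics/{n}0.png",p["image"][:,:,::-1]);np.savez(f"{n}0.npz",**{k:p[k] for k in("image","mtx","T")})
    print(n,p.keys(),np.round(p["T"],3).tolist(),p["mtx"].tolist())
    for t in("tall_leg","foot","seat","camera_stand","lens","glue","mallet","sanding_block","leg1"):
        print(t,[(round(d["conf"],2),np.round(d["rect"]).tolist()) for d in recognise(p,t)] if t!="foot" else "",[(round(d["conf"],2),np.round(d["at"],1).tolist()) for d in landmark_of(p,t)])
E
```

```text
pics
{'t': 0.0, 'q': array([-1.44324422e+00,  2.17748328e-01,  1.61494450e+00,  3.13677401e-06,
        1.31130092e+00, -1.12224800e-01]), 'qvel': array([ 1.55839254e-04,  3.32445073e-04,  9.91497073e-04,  4.27806869e-04,
       -2.50369751e-04,  3.82428127e-05]), 'joint_efforts': array([ 5.49129691e-04, -3.96848309e+01, -3.03853583e+01, -2.08824163e-04,
        9.70894005e-03, -1.35628613e-05]), 'tcp_pos': array([ 0.14832476, -0.60624898,  0.20956654]), 'tool_rot': array([ 9.92821316e-01,  1.19600976e-01, -7.68513843e-06, -1.20052319e-03]), 'wrist_force': array([-0.7164175 ,  0.43054023,  0.18059016]), 'wrist_torque': array([-0.0194993 , -0.01685191,  0.05227977]), 'gripper_force': 0.0, 'grip_width': 0.9992806827765573}
scene dict_keys(['image', 'mtx', 'T', 'shot']) [[0.739, -0.573, 0.356, 1.132], [0.674, 0.634, -0.38, -0.641], [-0.008, 0.52, 0.854, 1.472], [0.0, 0.0, 0.0, 1.0]] [[592.8417593184978, 0.0, 316.88572197786505], [0.0, 592.8417593184978, 242.28690083597385], [0.0, 0.0, 1.0]]
tall_leg [(0.88, [325.0, 293.0, 13.0, 40.0]), (0.61, [299.0, 263.0, 13.0, 36.0]), (0.3, [164.0, 3
[... 1890 characters left out ...]
.0]), (0.67, [140.0, 235.0, 54.0, 45.0])] [(0.8, [174.2, 260.1]), (0.78, [238.3, 247.4]), (0.74, [157.5, 214.2])]
lens [(0.81, [211.0, 220.0, 29.0, 38.0]), (0.75, [135.0, 193.0, 25.0, 26.0]), (0.71, [143.0, 233.0, 34.0, 37.0])] [(0.84, [231.2, 237.1]), (0.59, [149.7, 208.2])]
glue [] [(0.62, [220.7, 182.7]), (0.59, [400.8, 284.2])]
mallet [(0.67, [457.0, 199.0, 52.0, 97.0]), (0.27, [396.0, 273.0, 20.0, 22.0])] [(0.56, [478.0, 218.7])]
sanding_block [(0.69, [223.0, 310.0, 25.0, 40.0])] [(0.8, [235.1, 331.9]), (0.56, [397.3, 221.9])]
leg1 [(0.83, [391.0, 203.0, 22.0, 27.0]), (0.71, [396.0, 272.0, 16.0, 21.0]), (0.67, [346.0, 278.0, 19.0, 17.0])] [(0.84, [397.4, 222.5]), (0.74, [351.2, 289.9])]
```

```bash
python3 - <<'E'
import cv2
a=cv2.imread("pics/scene0.png")[130:430,140:480]
cv2.imwrite("pics/s0c.png",cv2.resize(a,(680,600),interpolation=cv2.INTER_CUBIC))
a=cv2.imread("pics/top0.png")[130:380,110:443]
cv2.imwrite("pics/t0c.png",cv2.resize(a,(799,600),interpolation=cv2.INTER_CUBIC))
E
```

```text
(no output)
```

View pics/s0c.png

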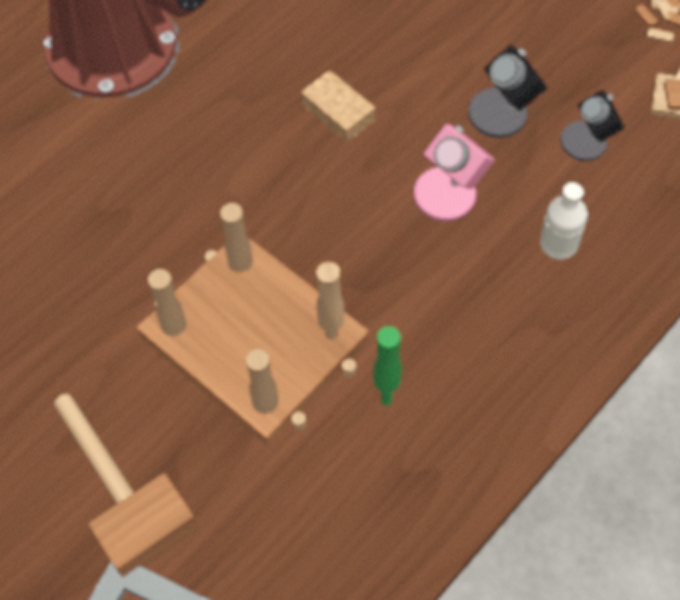

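View pics/t0c.png

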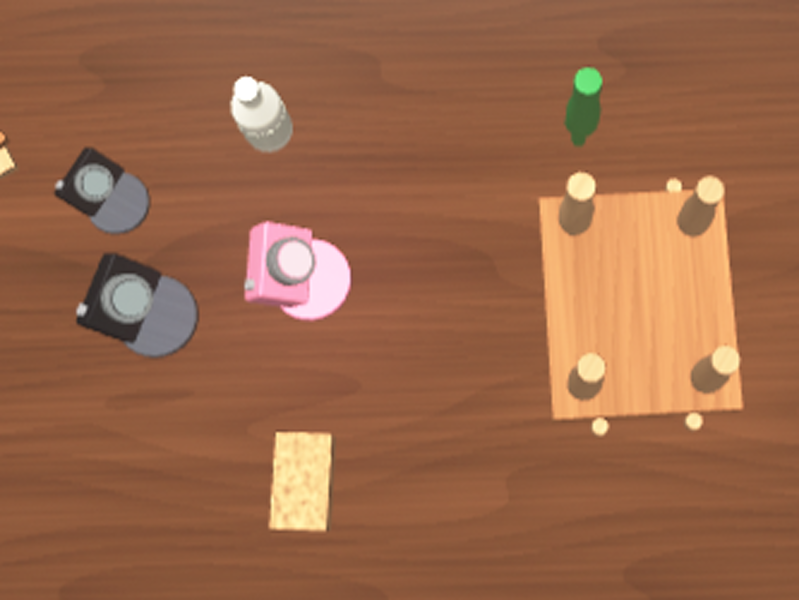

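Scene crop: the tall leg is the brown one with its tenon showing, foot at full-image pixel (303, 263). The green look-alike is at (335, 296). There are three camera candidates: pink (365, 207), small black (438, 188) and large black (395, 165). The large black one fits, being not pink and the larger of the two black ones. I'll triangulate these and enlarge the camera to confirm.

```bash
cat > h.py <<'E'
import numpy as np, cv2
from scipy.optimize import least_squares
def load(n): return dict(np.load(n+".npz"))
def proj(p,X):
    X=np.atleast_2d(X); c=(X-p["T"][:3,3])@p["T"][:3,:3]; c=c*[1,-1,-1]
    u=c@np.array(p["mtx"]).T; return u[:,:2]/u[:,2:]
def onz(p,uv,z):
    d=np.linalg.inv(p["mtx"])@[uv[0],uv[1],1]; d=p["T"][:3,:3]@(d*[1,-1,-1]); o=p["T"][:3,3]
    return o+d*(z-o[2])/d[2]
def tri(ps,uvs):
    f=lambda X:np.concatenate([(proj(p,X)[0]-u) for p,u in zip(ps,uvs)])
    r=least_squares(f,[.4,0,.1]); return r.x, np.abs(r.fun).max()
E
python3 - <<'E'
from h import *
S,T=load("scene0"),load("top0")
for n,a,b in [("foot",(303.5,263.1),(351.2,209.6)),("green",(335.5,296.3),(356.7,161.3)),("seat",(266,298.6),(374.8,253.9)),("stand",(387.1,187.5),(174.2,260.1)),("lens",(394.9,164.6),(163.7,254.6)),("smallstand",(431.8,203),(157.5,214.2)),("pinkstand",(361.4,229.8),(238.3,247.4)),("pinklens",(364.7,206.9),(231.2,237.1)),("glue",(418.6,253.8),(220.7,182.7)),
 ("leg a",(228.5,294.9),(397,284)),("leg b",(261.2,262.4),(351.2,289.9)),("leg c",(273.8,335),(397.4,222.5)),("block",(310.7,184.8),(235.1,331.9))]:
    x,e=tri([S,T],[a,b]); print(n,np.round(x,3),round(e,1))
def edge(I,c,name):
    x,y,w,h=c; cv2.imwrite(name,cv2.resize(I["image"][y:y+h,x:x+w,::-1],None,fx=8,fy=8,interpolation=cv2.INTER_CUBIC))
a=cv2.resize(S["image"][148:204,368:418],None,fx=8,fy=8,interpolation=cv2.INTER_CUBIC)
b=cv2.resize(T["image"][228:284,138:187],None,fx=8,fy=8,interpolation=cv2.INTER_CUBIC)
cv2.imwrite("pics/cam.png",np.hstack([a,b])[:,:,::-1])
E
```

```text
foot [ 0.619 -0.146  0.204] 0.8
green [ 0.737 -0.162  0.205] 1.5
seat [ 0.546 -0.217  0.017] 1.1
stand [0.549 0.307 0.002] 1.5
lens [0.549 0.313 0.102] 1.7
smallstand [ 0.68   0.36  -0.013] 0.8
pinkstand [ 0.582  0.143 -0.016] 0.7
pinklens [0.584 0.144 0.104] 0.5
glue [ 0.761  0.188 -0.008] 1.2
leg a [ 0.464 -0.274  0.014] 2.7
leg b [ 0.456 -0.149  0.019] 0.0
leg c [ 0.632 -0.279  0.01 ] 0.2
block [ 0.361  0.153 -0.004] 1.0
```

View pics/cam.png

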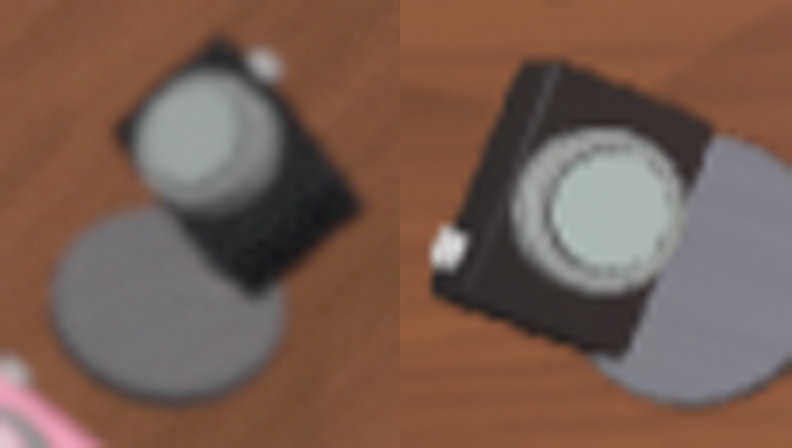

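Both panels show the large black camera, confirmed by its 90 mm foot disc. The glass centre is at about (391.7, 165.5) in scene and (164.5, 254) in top. The case front-face corners are sharp enough in top to fit the azimuth.

```bash
cat > fit.py <<'E'
from h import *
S,T=load("scene0"),load("top0")
pt=lambda u,v:((u-400)/8+138-.44,v/8+228-.44)
ps=lambda u,v:(u/8+368-.44,v/8+148-.44)
t=np.radians(35)
def R(a):
    h=np.array([np.cos(a),np.sin(a),0]); z=np.sin(t)*h+np.cos(t)*np.array([0,0,1]); y=np.cross([0,0,1],h); x=np.cross(y,z); return np.c_[x,y,z]
top=[pt(560,66),pt(713,133),pt(625,357),pt(465,303)]
loc=np.array([[-28,-40,-20],[28,-40,-20],[28,40,-20],[-28,40,-20]])/1e3
def best(loc):
    out=[]
    for a0 in np.radians(np.arange(-180,180,30)):
        f=lambda v:np.concatenate([(proj(T,v[:3]+loc@R(v[3]).T)-top).ravel(),proj(T,v[:3])[0]-pt(612,208),proj(S,v[:3])[0]-ps(190,140)])
        r=least_squares(f,[.55,.31,.11,a0]); out.append((r.cost,r.x,r.fun))
    return min(out,key=lambda o:o[0])
if __name__=="__main__":
    for k in range(4):
        for fl in (1,-1):
            l=np.roll(loc,k,0)[::fl]; c,x,f=best(l); print(k,fl,round(c,1),np.round(x[:3],4),np.degrees(x[3]).round(1))
    c,x,f=min((best(np.roll(loc,k,0)[::fl]) for k in range(4) for fl in (1,-1)),key=lambda o:o[0])
    print(np.round(f,1)); 
    box=np.array([[i,j,k] for k in(-20,-60) for i in(-28,28) for j in(-40,40)])/1e3
    print("scene panel box",np.round((proj(S,x[:3]+box@R(x[3]).T)+.44-[368,148])*8).tolist())
    # stand disc by ellipse: given centres
    print("stand",onz(T,pt(690,285),0.005),onz(S,ps(168,305),0.005), "dir",R(x[3])[:,2])
    print("to base az",np.degrees(np.arctan2(-x[1],-x[0])))
E
python3 fit.py
```

```text
0 1 660.1 [0.5543 0.3274 0.0946] -293.3
0 -1 2.8 [0.5471 0.3084 0.1047] 250.1
1 1 1268.9 [0.5598 0.3195 0.0952] 4.6
1 -1 176.0 [0.5559 0.3101 0.1147] -20.8
2 1 937.4 [0.5492 0.3133 0.0878] -111.3
2 -1 77.9 [0.5524 0.324  0.1046] 68.5
3 1 1337.3 [0.5479 0.3331 0.0693] 139.6
3 -1 151.6 [0.5441 0.3246 0.0903] -205.4
[-0.5 -0.8  1.  -0.9  0.4  1.1 -0.8  0.1  0.   0.8  0.3  0.2]
scene panel box [[215.0, 33.0], [331.0, 183.0], [102.0, 133.0], [214.0, 284.0], [258.0, 67.0], [372.0, 215.0], [146.0, 165.0], [257.0, 314.0]]
stand [0.54260008 0.31022264 0.005     ] [0.54743868 0.30894399 0.005     ] dir [-0.19503639 -0.53939849  0.81915204]
to base az -150.58952345462242
```

```bash
python3 - <<'E'
from fit import *
l=loc[::-1]
ls=np.array([[-28,-40,-20],[28,-40,-20],[-28,40,-60],[28,40,-60]])/1e3; sc=[ps(219,38),ps(115,131),ps(361,208),ps(258,297)]
f=lambda v:np.concatenate([(proj(T,v[:3]+l@R(v[3]).T)-top).ravel(),2*(proj(T,v[:3])[0]-pt(612,208)),2*(proj(S,v[:3])[0]-ps(190,140)),(proj(S,v[:3]+ls@R(v[3]).T)-sc).ravel(),[(v[2]-.11)*500]])
r=least_squares(f,[.547,.308,.105,np.radians(250)]);print(r.x,np.degrees(r.x[3]),np.round(f(r.x),1))
z=R(r.x[3])[:,2]; print("target tip",r.x[:3]+.08*z)
# seat corners, foot
from bench import viewer,cut_out
for n,P in(("scene",S),("top",T)):
    p=viewer.get_image(n)
    for t in("seat","tall_leg"):
        for d in cut_out(p,t)[:2]:
            m=d["pixels"].astype(np.uint8); c=max(cv2.findContours(m,0,2)[0],key=cv2.contourArea)
            q=cv2.approxPolyDP(cv2.convexHull(c),3,True)[:,0]
            print(n,t,round(d["conf"],2),d["rect"],[(list(map(int,a)),np.round(onz(P,a,.035)[:2],3).tolist()) for a in q] if t=="seat" else "")
E
```

```text
[0.54733837 0.30722668 0.10866283 4.36513766] 250.10396468493832 [-0.5 -1.3  1.1 -1.3  0.4  0.7 -0.8 -0.3  0.1  0.8  0.5 -0.8 -0.5 -1.2
 -1.7 -0.3  1.4  0.4 -0.1  1.6 -0.7]
target tip [0.53172266 0.26407943 0.17419499]
scene seat 0.55 [206.7, 250.2, 118.1, 100.3] [([243, 256], [0.411, -0.174]), ([267, 252], [0.451, -0.12]), ([323, 296], [0.66, -0.116]), ([316, 316], [0.686, -0.172]), ([290, 343], [0.687, -0.273]), ([274, 351], [0.672, -0.316]), ([209, 297], [0.435, -0.324])]
scene seat 0.55 [297.5, 261.0, 16.9, 37.9] [([302, 261], [0.544, -0.075]), ([308, 265], [0.565, -0.073]), ([312, 282], [0.609, -0.105]), ([305, 299], [0.63, -0.155]), ([297, 289], [0.594, -0.148]), ([298, 265], [0.545, -0.092])]
scene tall_leg 0.97 [298.6, 260.8, 12.3, 37.1] 
scene tall_leg 0.89 [326.1, 294.0, 11.7, 36.8] 
top seat 0.7 [333.9, 198.8, 83.7, 110.1] [([411, 213], [0.649, -0.313]), ([419, 299], [0.425, -0.318]), ([401, 308], [0.404, -0.272]), ([357, 310], [0.402, -0.161]), ([341, 305], [0.416, -0.121]), ([335, 213], [0.656, -0.115]), ([390, 204], [0.676, -0.26])]
top tall_leg 0.8 [346.4, 158.1, 15.6, 29.9] 
top tall_leg 0.6 [343.7, 200.5, 16.9, 28.9]
```

drive_tool:
  jaw: [1,1,1,1,1]
  dp:
    - [0,0,-2]
    - [0,0,-2]
    - [0,0,-2]
    - [0,0,-2]
    - [0,0,-1]
  yaw: [-8.5,-8.5,-8.5,-8.5,-8.5]

```text
t: 2.6
tcp_pos: [0.1486, -0.6081, 0.3036]
tool_rot: [0.881, 0.474, -0.001, 0.002]
wrist_force: [0.3, 0.9, 0.2]
grip_width: 1.002
gripper_force: 0.0
```

drive_tool:
  jaw: [1,1,1,1,1]
  dp:
    - [0,0,0]
    - [0,0,0]
    - [0,0,0]
    - [0,0,0]
    - [0,0,0]
  yaw: [-8.5,-8.5,-8.5,-8.3,0]

```text
t: 3.1
tcp_pos: [0.1484, -0.6071, 0.3009]
tool_rot: [0.707, 0.707, 0.0, -0.0]
wrist_force: [-0.2, 0.2, -0.1]
grip_width: 1.002
gripper_force: 0.0
```

```bash
python3 - <<'E'
from h import *
S,T=load("scene0"),load("top0")
for u,v in((540,198),(722,192),(742,409),(553,418)): print(onz(T,(u/2.4+110-.3,v/2.4+130-.3),.035).round(3))
for u,v in((254/2,238/2),(368,330),(267,437),(138,326)): 
    if u>130: print('s',onz(S,(u/2+140,v/2+130),.035).round(3))
# exact foot via bright top face
for n,P,c in(("s",S,(304,265)),("t",T,(351,209))):
    x,y=c; I=P["image"][y-12:y+14,x-12:x+13].astype(int); print(n); print(I[:,:,2].tolist() if 0 else "")
    m=(I[:,:,2]>105)&(I[:,:,0]>190)
    k,lab,st,ce=cv2.connectedComponentsWithStats(m.astype(np.uint8)); print([(st[i].tolist(),(ce[i]+[x-12,y-12]).round(1).tolist()) for i in range(1,k) if st[i][4]>15])
E
```

```text
[ 0.658 -0.114  0.035]
[ 0.658 -0.312  0.035]
[ 0.422 -0.318  0.035]
[ 0.419 -0.119  0.035]
s [ 0.66  -0.112  0.035]
s [ 0.666 -0.312  0.035]
s [ 0.426 -0.316  0.035]
s

[([6, 8, 12, 10, 92], [303.6, 265.6]), ([0, 20, 6, 6, 24], [294.0, 276.3])]
t

[([7, 5, 12, 12, 114], [351.7, 207.2]), ([19, 15, 3, 11, 30], [358.9, 216.8]), ([0, 16, 3, 10, 30], [340.0, 217.5])]
```

drive_tool:
  jaw: [1,1,1,1,1]
  dp:
    - [2.5,2.5,0]
    - [3.3,3.5,0]
    - [3.3,3.5,0]
    - [3.3,3.5,0]
    - [3.3,3.5,0]
  yaw: [0,0,0,0,0]

```text
t: 3.6
tcp_pos: [0.3144, -0.4486, 0.3011]
tool_rot: [0.708, 0.706, 0.0, 0.0]
wrist_force: [0.2, -1.1, 0.1]
grip_width: 0.997
gripper_force: 0.0
```

drive_tool:
  jaw: [1,1,1,1,1]
  dp:
    - [3.3,3.5,0]
    - [3.3,3.5,0]
    - [3.3,3.5,0]
    - [3.3,3.5,0]
    - [3.3,3.5,0]
  yaw: [0,0,0,0,0]

```text
t: 4.1
tcp_pos: [0.4895, -0.2833, 0.3012]
tool_rot: [0.708, 0.706, 0.0, 0.0]
wrist_force: [0.3, 0.1, -0.2]
grip_width: 0.998
gripper_force: 0.0
```

drive_tool:
  jaw: [1,1,1,1,1]
  dp:
    - [3.3,3.5,0]
    - [3.3,3.5,0]
    - [3.3,3.5,0]
    - [2.0,2.0,0]
    - [0,0,0]
  yaw: [0,0,0,0,0]

```text
t: 4.6
tcp_pos: [0.6153, -0.1624, 0.3004]
tool_rot: [0.706, 0.708, 0.001, -0.0]
wrist_force: [-0.7, 0.2, 0.0]
grip_width: 0.999
gripper_force: 0.0
```

```bash
python3 - <<'E'
from h import *
S,T=load("scene0"),load("top0")
print(tri([S,T],[(303.6,265.6),(351.7,207.2)]),onz(T,(351.7,207.2),.205),onz(S,(303.6,265.6),.205))
E
```

```text
(array([ 0.62434064, -0.14843214,  0.20256629]), np.float64(0.1505915407179259)) [ 0.62347389 -0.14855572  0.205     ] [ 0.62551058 -0.1490474   0.205     ]
```

The foot comes out at (0.624, −0.148, 0.203), which agrees with the expected hole position and the 0.205 height. I'll align over it, descend and grip.

drive_tool:
  jaw: [1,1,1,1,1]
  dp:
    - [1.4,0.9,0]
    - [0,0,3]
    - [0,0,4]
    - [0,0,4]
    - [0,0,3.4]
  yaw: [0,0,0,0,0]

```text
t: 5.1
tcp_pos: [0.6211, -0.152, 0.1549]
tool_rot: [0.708, 0.706, -0.0, -0.001]
wrist_force: [-0.4, -0.0, -0.4]
grip_width: 0.998
gripper_force: 0.0
```

drive_tool:
  jaw: [1,0.4,0.3,0.2,0.2]
  dp:
    - [0,0,0]
    - [0,0,0]
    - [0,0,0]
    - [0,0,0]
    - [0,0,0]
  yaw: [0,0,0,0,0]

```text
t: 5.6
tcp_pos: [0.6236, -0.1524, 0.1595]
tool_rot: [0.707, 0.707, 0.001, 0.002]
wrist_force: [-0.6, -0.2, 0.8]
grip_width: 0.33
gripper_force: 0.5
```

drive_tool:
  jaw: [0,0,0,0,0]
  dp:
    - [0,0,0]
    - [0,0,0]
    - [0,0,0]
    - [0,0,0]
    - [0,0,0]
  yaw: [0,0,0,0,0]

```text
t: 6.1
tcp_pos: [0.6238, -0.1524, 0.1598]
tool_rot: [0.707, 0.707, 0.001, 0.002]
wrist_force: [-0.6, 0.1, 5.7]
grip_width: 0.305
gripper_force: 59.4
```

Gripped: opening 0.305 (about 26 mm), force 59 N. Now I'll draw it straight out by 6 cm.

drive_tool:
  jaw: [0,0,0,0,0]
  dp:
    - [0,0,-1]
    - [0,0,-1.5]
    - [0,0,-1.5]
    - [0,0,-2]
    - [0,0,0]
  yaw: [0,0,0,0,0]

```text
t: 6.6
tcp_pos: [0.6241, -0.1526, 0.2218]
tool_rot: [0.707, 0.707, 0.001, 0.003]
wrist_force: [0.4, -0.2, 0.6]
grip_width: 0.303
gripper_force: 59.3
```

```bash
cat > look.py <<'E'
from h import *
import sys
from bench import telemetry, viewer, landmark_of, cut_out
tag=sys.argv[1]
for n in("scene","top"):
    p=viewer.get_image(n); np.savez(n+tag+".npz",**{k:p[k] for k in("image","mtx","T")})
    for t in("tall_leg","foot"): print(n,t,[(round(d["conf"],2),np.round(d["at"],1).tolist()) for d in landmark_of(p,t)])
    for d in cut_out(p,"tall_leg")[:3]: print(n,"cut",round(d["conf"],2),np.round(d["rect"]).tolist())
s=telemetry.get_state(); tc=s["tcp_pos"]; print(s["t"],tc.round(4),s["wrist_force"].round(1),s["grip_width"],s["gripper_force"])
im=[]
for n in("scene","top"):
    p=load(n+tag); u,v=proj(p,tc+[0,0,-.05])[0].astype(int); u=min(max(u,50),590); v=min(max(v,60),420)
    print(n,"crop origin",u-50,v-60); im.append(cv2.resize(p["image"][v-60:v+60,u-50:u+50,::-1],None,fx=4,fy=4,interpolation=cv2.INTER_CUBIC))
cv2.imwrite(f"pics/l{tag}.png",np.hstack(im))
E
python3 look.py 1
```

```text
scene tall_leg [(0.87, [302.7, 290.9]), (0.66, [390.8, 166.0]), (0.59, [331.6, 330.6]), (0.59, [265.7, 299.4])]
scene foot [(0.71, [304.8, 253.0]), (0.55, [336.3, 298.4])]
scene cut 0.97 [324.0, 292.0, 16.0, 43.0]
scene cut 0.75 [298.0, 249.0, 14.0, 42.0]
top tall_leg []
top foot []
7.0 [ 0.6214 -0.1515  0.2156] [ 0.1 -0.  -0.8] 0.3077880283538924 59.314790396019816
scene crop origin 252 212
top crop origin 302 152
```

View pics/l1.png

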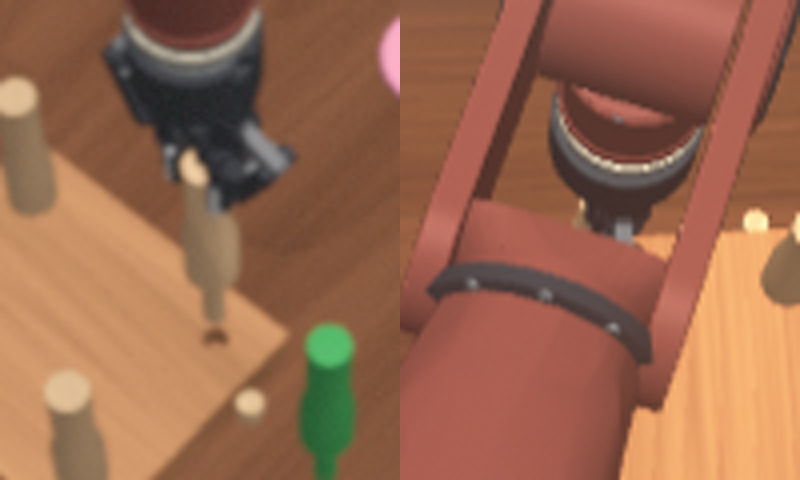

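Scene: the leg hangs upright in the gripper (foot at 304, 253), clear above its empty hole. The moves only turn the tool about the vertical. To get the 35° tilt, I'll press the tenon against the fixed seat's free +y edge so the leg pivots between the pads.

drive_tool:
  jaw: [0,0,0,0,0]
  dp:
    - [2.5,0,0]
    - [3.0,0,0]
    - [0,0,2]
    - [0,0,2]
    - [0,0,1.8]
  yaw: [0,0,0,0,0]

```text
t: 7.5
tcp_pos: [0.6216, -0.0962, 0.1576]
tool_rot: [0.707, 0.708, -0.0, -0.0]
wrist_force: [-0.5, -1.0, -1.2]
grip_width: 0.305
gripper_force: 59.3
```

drive_tool:
  jaw: [0,0,0,0,0]
  dp:
    - [0,0,0]
    - [-1.2,0,0]
    - [-1.2,0,0.1]
    - [-1.3,0,0.15]
    - [0,0,0]
  yaw: [0,0,0,0,0]

```text
t: 8.0
tcp_pos: [0.6228, -0.1359, 0.1577]
tool_rot: [0.708, 0.706, 0.001, 0.001]
wrist_force: [-0.9, 2.2, 0.8]
grip_width: 0.303
gripper_force: 60.1
```

```bash
python3 look.py 2
```

```text
scene tall_leg [(0.88, [334.1, 331.2]), (0.72, [393.5, 163.4]), (0.52, [319.9, 285.9])]
scene foot [(0.71, [306.7, 260.2]), (0.69, [334.6, 296.6]), (0.23, [386.1, 188.4])]
scene cut 0.83 [326.0, 296.0, 16.0, 35.0]
scene cut 0.59 [302.0, 259.0, 17.0, 30.0]
scene cut 0.58 [383.0, 156.0, 25.0, 30.0]
top tall_leg []
top foot []
8.4 [ 0.6225 -0.1337  0.1566] [0.8 1.6 0.4] 0.30422171860809394 59.98815287835896
scene crop origin 257 219
top crop origin 293 158
```

View pics/l2.png

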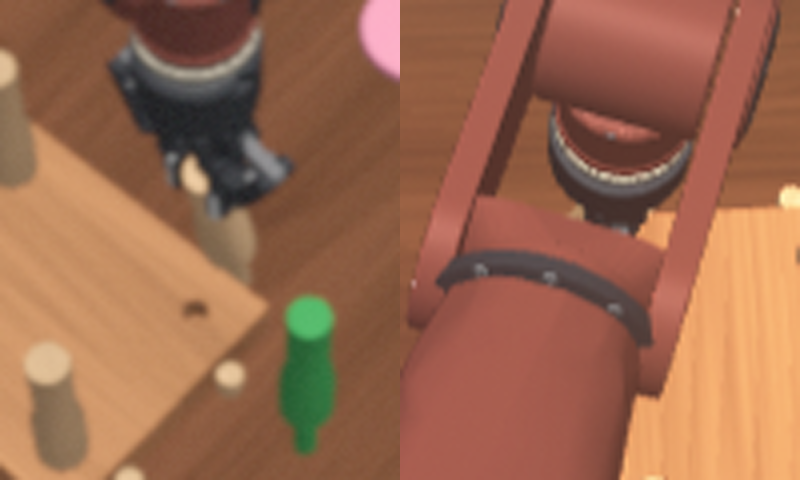

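The leg is pivoting in the pads against the seat edge with about 2 N and no slip. I'll continue to about 35°.

drive_tool:
  jaw: [0,0,0,0,0]
  dp:
    - [-1.2,0,0.35]
    - [-1.2,0,0.4]
    - [-1.0,0,0.6]
    - [-1.1,0,0.65]
    - [-0.95,0,0.75]
  yaw: [0,0,0,0,0]

```text
t: 8.9
tcp_pos: [0.6221, -0.19, 0.1284]
tool_rot: [0.707, 0.707, -0.0, 0.0]
wrist_force: [-0.3, 2.0, 0.5]
grip_width: 0.307
gripper_force: 58.7
```

drive_tool:
  jaw: [0,0,0,0,0]
  dp:
    - [0,0,0]
    - [0,0,0]
    - [1,0,-1]
    - [1.5,0,-3]
    - [1.5,0,-5]
  yaw: [0,0,0,0,0]

```text
t: 9.4
tcp_pos: [0.6191, -0.1475, 0.2137]
tool_rot: [0.707, 0.708, -0.003, -0.003]
wrist_force: [1.3, 0.1, 0.2]
grip_width: 0.305
gripper_force: 59.4
```

drive_tool:
  jaw: [0,0,0,0,0]
  dp:
    - [2,0,-5]
    - [4,0,-3]
    - [4,0,0]
    - [3,0,0]
    - [0,0,0]
  yaw: [0,0,0,0,0]

```text
t: 9.9
tcp_pos: [0.6218, -0.0161, 0.2948]
tool_rot: [0.705, 0.709, 0.001, 0.001]
wrist_force: [-0.7, -0.7, -0.7]
grip_width: 0.304
gripper_force: 59.4
```

```bash
python3 look.py 3
```

```text
scene tall_leg [(0.7, [361.9, 217.2]), (0.61, [334.3, 330.3]), (0.49, [310.6, 187.6]), (0.19, [341.1, 196.6])]
scene foot [(0.93, [335.6, 294.3]), (0.76, [341.2, 199.9]), (0.47, [393.1, 167.5])]
scene cut 0.66 [324.0, 294.0, 17.0, 40.0]
scene cut 0.63 [334.0, 195.0, 28.0, 23.0]
top tall_leg [(0.9, [351.8, 187.9]), (0.55, [253.8, 216.6]), (0.27, [172.9, 259.1])]
top foot [(0.88, [355.1, 165.5]), (0.73, [288.6, 195.1]), (0.16, [374.3, 256.6])]
top cut 0.78 [262.0, 191.0, 28.0, 21.0]
top cut 0.73 [346.0, 159.0, 18.0, 29.0]
10.3 [ 0.622  -0.0214  0.293 ] [ 0.7  0.9 -1. ] 0.3026387390264026 59.38659863546491
scene crop origin 287 163
top crop origin 245 145
```

View pics/l3.png

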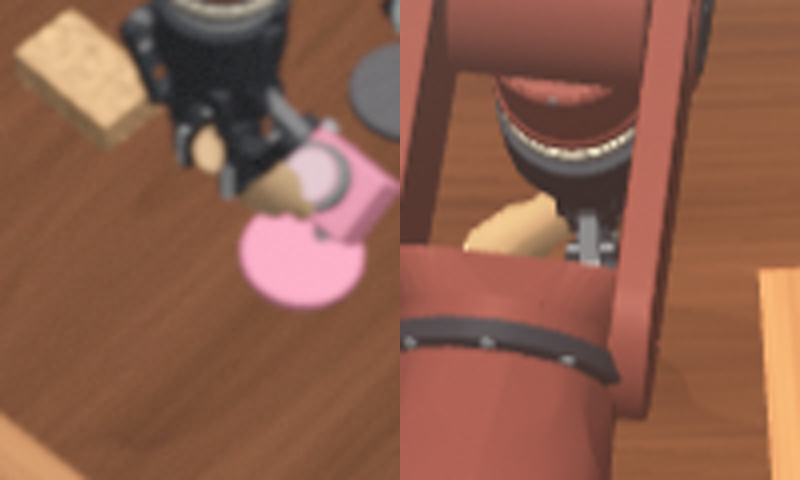

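Scene: the leg is tilted, its tenon hidden behind the bulge (foot at 341, 200). Top: the body slants away toward the camera. Pivot geometry gives about 35.5°. I'll yaw it 20° onto the line of sight and go to a stand-off pose short of the target, then measure.

drive_tool:
  jaw: [0,0,0,0,0]
  dp:
    - [0,0,-2]
    - [0,0,-2]
    - [0,0,-1.5]
    - [0,0,0]
    - [2,-3,0]
  yaw: [7,7,5.9,0,0]

```text
t: 10.8
tcp_pos: [0.6021, 0.0054, 0.3474]
tool_rot: [0.819, 0.574, -0.0, 0.001]
wrist_force: [0.1, 0.6, -1.2]
grip_width: 0.305
gripper_force: 59.5
```

drive_tool:
  jaw: [0,0,0,0,0]
  dp:
    - [2,-4,0]
    - [2,-4,0]
    - [2,-4,0]
    - [2,-3.2,0]
    - [0,0,0]
  yaw: [0,0,0,0,0]

```text
t: 11.3
tcp_pos: [0.482, 0.1382, 0.3474]
tool_rot: [0.817, 0.577, -0.0, -0.001]
wrist_force: [0.6, -0.9, -0.2]
grip_width: 0.305
gripper_force: 59.6
```

```bash
python3 look.py 4;python3 -c "
from bench import telemetry;print(telemetry.get_state()['tool_rot'])"
```

```text
scene tall_leg [(0.95, [331.6, 330.8]), (0.73, [369.2, 146.8])]
scene foot [(0.68, [335.6, 297.9]), (0.67, [338.9, 117.3])]
scene cut 0.71 [328.0, 295.0, 14.0, 38.0]
top tall_leg [(0.69, [351.4, 188.5])]
top foot [(0.76, [351.3, 162.1])]
top cut 0.59 [347.0, 160.0, 16.0, 30.0]
11.7 [0.4854 0.1346 0.3479] [-0.6 -0.2 -1. ] 0.30560337511729385 59.576636189594865
scene crop origin 288 84
top crop origin 171 203
[ 8.18838584e-01  5.74023744e-01 -3.30213483e-04 -8.02451599e-05]
```

View pics/l4.png

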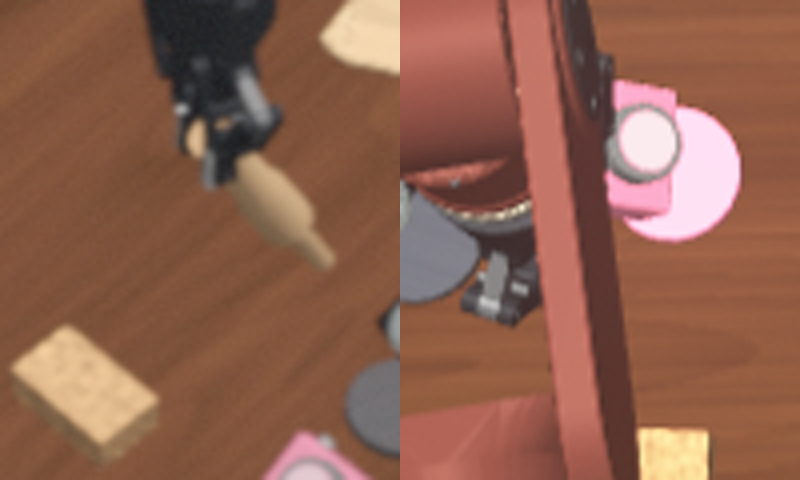

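Scene: the tilted leg is seen side-on, tenon end at (368.5, 149) and foot at about (338, 118). I'll fit the leg's axis in the gripper plane from this silhouette.

```bash
cat > legfit.py <<'E'
from h import *
from scipy.optimize import minimize
import sys
tag=sys.argv[1]; tc=np.array(eval(sys.argv[2])); az=np.radians(float(sys.argv[3])); box=eval(sys.argv[4])  # crop x0,y0,x1,y1 region of visible leg
S=load("scene"+tag); K=4
x0,y0,x1,y1=box
I=cv2.resize(S["image"][y0:y1,x0:x1],None,fx=K,fy=K,interpolation=cv2.INTER_CUBIC)
g=np.full(I.shape[:2],cv2.GC_PR_BGD,np.uint8)
hx=np.array([np.cos(az),np.sin(az),0]); hy=np.array([-np.sin(az),np.cos(az),0])
prof=[(0,.008),(.065,.008),(.065,.018),(.11,.018),(.13,.014),(.195,.014)]
def mask(v,rs=1):
    a,b,th=v; G=tc+hx*a+np.array([0,0,b]); ax=-(np.sin(th)*hx-np.cos(th)*np.array([0,0,1]))  # tip->foot
    tip=G-.168*ax; n=np.cross(hy,ax); m=np.zeros(I.shape[:2],np.uint8); w=np.linspace(0,2*np.pi,24)
    for (s,r),(s2,r2) in zip(prof[:-1],prof[1:]):
        P=np.vstack([tip+ax*q+rs*rr*(np.cos(w)[:,None]*hy+np.sin(w)[:,None]*n) for q,rr in((s,r),(s2,r2))])
        u=(proj(S,P)-[x0,y0]+.5)*K; cv2.fillConvexPoly(m,cv2.convexHull((u*16).astype(np.int32)),1,shift=4)
    return m
v0=np.array([.004,.021,np.radians(35.5)])
big=cv2.dilate(mask(v0),np.ones((33,33))); core=cv2.erode(mask(v0),np.ones((15,15)))
g[big==0]=cv2.GC_BGD; g[core>0]=cv2.GC_PR_FGD
cv2.grabCut(I[:,:,::-1].copy(),g,None,np.zeros((1,65)),np.zeros((1,65)),6,cv2.GC_INIT_WITH_MASK)
obs=np.isin(g,(1,3)).astype(np.uint8)
ob=cv2.GaussianBlur(obs.astype(float),(0,0),3)
cost=lambda v:((cv2.GaussianBlur(mask(v).astype(float),(0,0),3)-ob)**2).sum()
r=min((minimize(cost,v0+[da,db,dt],method="Nelder-Mead",options=dict(initial_simplex=v0+[da,db,dt]+np.array([[0,0,0],[.006,0,0],[0,.006,0],[0,0,.08]]),xatol=1e-5)) for da,db,dt in((0,0,0),(.004,-.004,.04),(-.004,.004,-.04))),key=lambda r:r.fun)
a,b,th=r.x; tip=tc+hx*(a+.168*np.sin(th))+np.array([0,0,b-.168*np.cos(th)])
print("a,b,theta",r.x.round(4),np.degrees(th).round(1),"cost",r.fun.round(0),"init",round(cost(v0)),"tip",tip.round(4),"tip-tcp in tool x,up",round(a+.168*np.sin(th),4),round(b-.168*np.cos(th),4))
o=I[:,:,::-1].copy(); 
for m,c in((obs,(0,255,0)),(mask(r.x),(0,0,255))): cv2.drawContours(o,cv2.findContours(m,0,2)[0],-1,c,1)
cv2.imwrite(f"pics/fit{tag}.png",cv2.resize(o,None,fx=2.5,fy=2.5))
E
python3 legfit.py 4 "[.4835,.1364,.3477]" 70 "(347,121,390,165)"
```

```text
a,b,theta [0.0104 0.0265 0.5429] 31.1 cost 188.0 init 514 tip [0.5167 0.2277 0.2304] tip-tcp in tool x,up 0.0972 -0.1173
```

View pics/fit4.png

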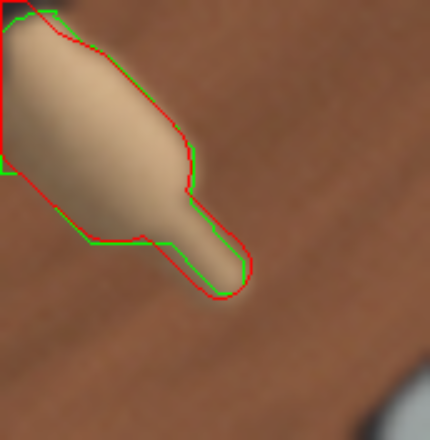

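```bash
cat >> legfit.py <<'E'
print("--- prior + calibration shift fit")
M=lambda v:cv2.warpAffine(mask(v[:3]).astype(float),np.float32([[1,0,v[3]*K],[0,1,v[4]*K]]),I.shape[1::-1])
c2=lambda v:((cv2.GaussianBlur(M(v),(0,0),3)-ob)**2).sum()/15+((v[0]-.004)/.002)**2+((v[1]-.021)/.003)**2+(v[3]/.8)**2+(v[4]/.8)**2
s=np.r_[v0,0,0]; r=minimize(c2,s,method="Nelder-Mead",options=dict(initial_simplex=np.vstack([s]+[s+d for d in np.diag([.005,.005,.06,.7,.7])]),maxiter=1500))
for v in (r.x,np.r_[v0,0,0]):
    a,b,th=v[:3]; ax=np.cos(th)*np.array([0,0,1])-np.sin(th)*hx; G=tc+hx*a+np.array([0,0,b])
    print(v.round(4),np.degrees(th).round(1),round(c2(v),1),"tip",(G-.168*ax).round(4),proj(S,[G-.168*ax,G+.027*ax]).round(1).tolist())
E
python3 legfit.py 4 "[.4835,.1364,.3477]" 70 "(347,121,390,165)"
```

```text
a,b,theta [0.0104 0.0265 0.5429] 31.1 cost 188.0 init 514 tip [0.5167 0.2277 0.2304] tip-tcp in tool x,up 0.0972 -0.1173
--- prior + calibration shift fit
[ 0.0063  0.0261  0.5722  0.2854 -0.088 ] 32.8 18.8 tip [0.5168 0.2278 0.2325] [[368.9, 147.0], [335.8, 118.4]]
[0.004  0.021  0.6196 0.     0.    ] 35.5 34.3 tip [0.5182 0.2318 0.2319] [[370.3, 146.5], [334.6, 120.5]]
```

The fit gives a tilt of about 33–34° and a tip at (0.517, 0.228, 0.232). Now I'll go to the target.

drive_tool:
  jaw: [0,0,0,0,0]
  dp:
    - [1,0.2,1]
    - [1,0,1.3]
    - [1,0,1.4]
    - [0.9,0,1.4]
    - [0,0,0.5]
  yaw: [0,0,0,0,0]

```text
t: 12.2
tcp_pos: [0.4987, 0.1726, 0.2886]
tool_rot: [0.818, 0.575, -0.002, -0.001]
wrist_force: [0.2, -0.4, -0.6]
grip_width: 0.302
gripper_force: 59.6
```

drive_tool:
  jaw: [0,0,0,0,0]
  dp:
    - [0,0,0]
    - [0,0,0]
    - [0,0,0]
    - [0,0,0]
    - [0,0,0]
  yaw: [0,0,0,0,0]

```text
t: 12.7
tcp_pos: [0.5003, 0.1714, 0.293]
tool_rot: [0.819, 0.574, 0.001, 0.0]
wrist_force: [-0.9, 0.0, -1.4]
grip_width: 0.302
gripper_force: 59.6
```

```bash
python3 look.py 5; python3 - <<'E'
from bench import telemetry,viewer
import numpy as np
L=[]
for i in range(8): viewer.get_image("scene"); L.append(telemetry.get_state()["tcp_pos"])
print(np.mean(L,0),np.std(L,0)); np.save("tc.npy",np.mean(L,0))
E
python3 legfit.py 5 "np.load('tc.npy')" 70 "(347,132,388,182)"
```

```text
scene tall_leg [(0.73, [334.0, 331.7]), (0.69, [382.4, 156.5]), (0.57, [307.8, 184.0])]
scene foot [(0.88, [352.6, 128.0]), (0.72, [337.6, 297.2])]
scene cut 0.7 [326.0, 293.0, 14.0, 40.0]
scene cut 0.54 [350.0, 126.0, 28.0, 35.0]
scene cut 0.35 [262.0, 306.0, 20.0, 30.0]
top tall_leg [(0.75, [350.9, 190.8])]
top foot [(0.82, [351.7, 163.2])]
top cut 0.55 [344.0, 161.0, 19.0, 28.0]
13.1 [0.5    0.1715 0.2922] [-0.2  1.  -1.6] 0.30109437765414826 59.58110039122403
scene crop origin 300 93
top crop origin 158 201
[0.49997983 0.17153434 0.29218596] [9.43935980e-06 1.00649036e-05 1.19749290e-05]
a,b,theta [0.0143 0.0287 0.5255] 30.1 cost 1026.0 init 2559 tip [0.5337 0.2642 0.1756] tip-tcp in tool x,up 0.0986 -0.1166
--- prior + calibration shift fit
[ 0.0084  0.0292  0.5468  0.735  -0.6686] 31.3 86.2 tip [0.5327 0.2615 0.1779] [[379.7, 155.8], [350.5, 127.9]]
[0.004  0.021  0.6196 0.     0.    ] 35.5 170.6 tip [0.5347 0.267  0.1764] [[381.4, 155.4], [348.3, 131.3]]
```

View pics/l5.png

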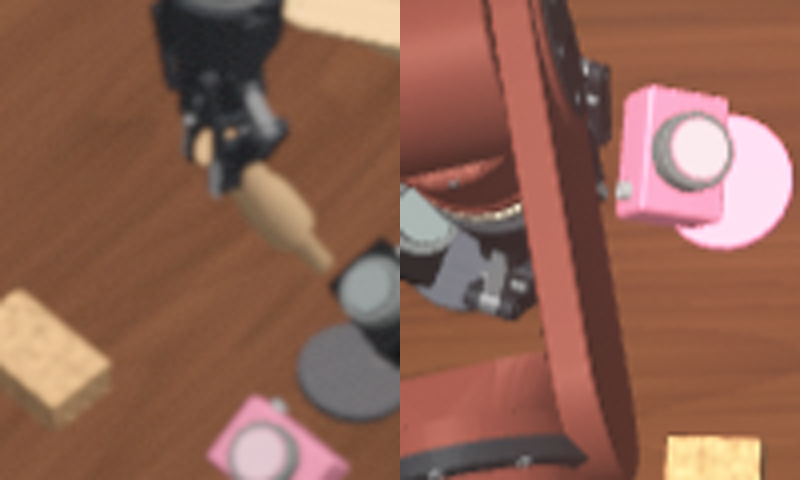

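```bash
python3 - <<'E'
from h import *
S=load("scene5"); L=np.array([.5473,.3075,.1095]); 
for t in (31,33,35,37):
    a=np.radians(250.1); t_=np.radians(t); z=np.array([np.sin(t_)*np.cos(a),np.sin(t_)*np.sin(a),np.cos(t_)]); tip=np.array([.532,.2642,.175])
    u=proj(S,[tip,tip+.195*z,tip+.065*z]); d=u[1]-u[0]; print(t,u.round(1).tolist(),np.degrees(np.arctan2(d[1],d[0])).round(1),np.linalg.norm(d).round(1))
I=S["image"][120:170,340:390,::-1]; cv2.imwrite("pics/z5.png",cv2.resize(I,None,fx=12,fy=12,interpolation=cv2.INTER_CUBIC))
E
```

```text
31 [[380.0, 155.8], [351.3, 127.7], [371.1, 147.1]] -135.6 40.2
33 [[380.0, 155.8], [349.3, 129.5], [370.5, 147.6]] -139.5 40.5
35 [[380.0, 155.8], [347.3, 131.3], [369.8, 148.2]] -143.2 40.9
37 [[380.0, 155.8], [345.3, 133.2], [369.2, 148.8]] -146.9 41.4
```

View pics/z5.png

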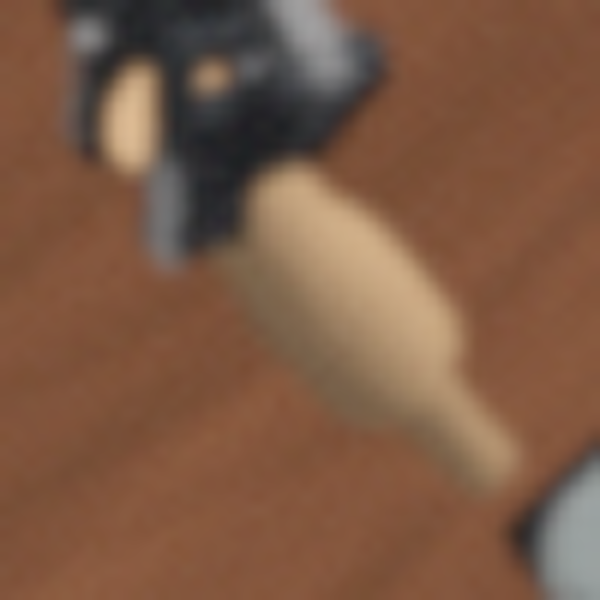

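The leg is held steady. Its tenon end is about 8 cm in front of the glass, the axis within a few degrees of the line of sight, and nothing else has been touched. Handing in.

```bash
python3 -c "
from bench import close_job;print(close_job())"
```

```text
the job is handed in; nothing more can be done
None
```

I drew the tall leg out and handed the job in with the gripper alone holding it steady at the large black camera: the tenon end is about 8 cm in front of the glass, within an estimated 2–5 mm of centre, and the leg's tilt is an estimated 3° (possibly 5°) off the line of sight, which I chose not to correct.

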